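# Book out a weighed tray of cartons

## Task

The full tray is on the counting scale and ready to be booked out: with a fingertip, first press the green key on the scale to store the weight, then press the blue button on the label printer to print its label, and last press the red call button to fetch the runner. Press each lightly, just far enough that it goes down, and let it come up again; press no other key on the scale, do not touch the tray while it is being weighed, and do not pick up, push away or knock over the call button or anything else on the table.

Things in the scene. Friction and masses are not known exactly. Their poses are not given: they have to be found in the camera images.
- scale: Fixed counting scale, 300 (own x) x 270 (own y) x 97 mm; steel pan at the back, top 92 mm up. Origin under its centre; x away from the robot, y left, z up. The dark front panel rises backward at 0.213 rad; near its front edge a row of four keys, each 32 wide x 22 deep, 54 mm apart, from left: grey, white, yellow, green.
- green_key_top (a point): Centre of the top face of the green key (accept and store the weight), the rightmost of the four; 7 mm proud of the dark panel. The point moves with the key; its z axis is the outward normal of the sloping panel.
- green_key (a joint): It moves 5 mm along its own axis on a spring, about 1 N to start and 4 N fully down, then meets a hard stop, and springs back. 0 = up, 0.005 m = fully down; registers beyond 0.003.
- yellow_key (a joint): Yellow key of the scale (tare), next to the green; 0 up, 0.005 m down. Not to be pressed.
- white_key (a joint): White key of the scale (zero); 0 up, 0.005 m down. Not to be pressed.
- grey_key (a joint): Grey key of the scale (units), leftmost; 0 up, 0.005 m down. Not to be pressed.
- printer: Desktop label printer, fixed: dark base, light grey cover, 200 (its x) x 130 (its y) x 150 mm high, standing left or right of the scale. Origin under its centre; its front, with the label slot, is own -x.
- print_button_top (a point): Centre of the top of the round blue print button, 28 mm across, on the flat top of the printer 60 mm in front of its centre; it stands 7 mm proud, 157 mm above the table. z up.
- print_button (a joint): It moves 5 mm along its own axis on a spring, about 1 N to start and 4 N fully down, then meets a hard stop, and springs back. 0 = up, 0.005 m = fully down; registers beyond 0.003.
- call_unit: Wireless call button, loose on the table on the other side of the scale: a white round puck 70 mm across and 23 mm high, about 160 g, with a red button in its top. Origin under its centre, z up.
- call_button_top (a point): Centre of the top of the round red button, 44 mm across, on the puck's axis; it stands 7 mm proud, 30 mm above the table. z up.
- call_button (a joint): It moves 5 mm along its own axis on a spring, about 1 N to start and 4 N fully down, then meets a hard stop, and springs back. 0 = up, 0.005 m = fully down; registers beyond 0.003.
- tray: Stainless tray heaped with cartons, 155 x 240 x 50 mm (heap to about 75 mm), loose on the scale's pan, so its highest cartons are about 170 mm above the table. Its front wall is about 100 mm behind the row of keys. Origin under its centre.
- glue_jar: Open glass glue jar with a wooden brush leaning out of it; 64 mm across, 80 mm high (brush to 150 mm), loose. Origin under its centre. Bystander.
- label_roll: Spare roll of white labels standing flat, 96 mm across, 50 mm high, loose. Origin under its centre. Bystander.
- carton_a: Closed maroon and gold carton, 56 x 40 x 18 mm, loose on the table beside the call button. Origin under its centre. Bystander.
- carton_b: Closed maroon and gold carton, 56 x 40 x 18 mm, loose on the table in front of the scale, left. Origin under its centre. Bystander.
- carton_c: Closed maroon and gold carton, 56 x 40 x 18 mm, loose on the table in front of the scale, right. Origin under its centre. Bystander.
Mind the look-alikes: they are no part of the job. There is more than one size of the call_unit; the one meant has the size given above.

How it is judged:
On the way, in this order (a step that is already met when the one before it is completed fails the run):
1. the green key on the scale is pressed down by the fingers (value of joint green_key above 0.003 m and contact force between the fingers and scale above 0.5 N), for 0.05 s.
2. the blue button on the label printer is pressed down by the fingers (value of joint print_button above 0.003 m and contact force between the fingers and printer above 0.5 N), for 0.05 s.
3. the red call button is pressed down by the fingers (value of joint call_button above 0.003 m and contact force between the fingers and call_unit above 0.5 N), for 0.05 s.
At the end, for the whole second after the job is handed in: All keys and buttons are up again (within 1.5 mm); the call button stands upright (0.1 rad) and at rest within 25 mm of where it was; the tray at rest on the pan, the glue jar upright, the label roll and the cartons within 25 mm of where they were (value of joint each of green_key, print_button, call_button, yellow_key, white_key, grey_key below 0.0015 m and distance of each of tray, glue_jar, label_roll, carton_a, carton_b, carton_c, call_unit from where it was at the start of the episode below 0.025 m and angle between each of call_unit, glue_jar's own z axis and vertical below 0.1 rad and linear speed of each of call_unit, tray below 0.02 m/s); the robot touches nothing.
It fails at once if another key of the scale is pressed (more than 2 mm) (value of joint any of yellow_key, white_key, grey_key above 0.002 m).
It fails at once if the scale, printer or call button is pressed hard (over 20 N) (contact force between any of the fingers, the arm and scale above 20 N or contact force between any of the fingers, the arm and printer above 20 N or contact force between any of the fingers, the arm and call_unit above 20 N).
It fails at once if the tray on the scale is touched (over 0.5 N) (contact force between any of the fingers, the arm and tray above 0.5 N).
It fails at once if the call button is lifted, tipped or pushed away (10 mm up, 0.2 rad, 25 mm) (height (world z) of call_unit above 0.01 m or angle between call_unit's own z axis and vertical above 0.2 rad or distance of call_unit from where it was at the start of the episode above 0.025 m).
It fails at once if a bystander is moved more than 25 mm (distance of any of tray, glue_jar, label_roll, carton_a, carton_b, carton_c from where it was at the start of the episode above 0.025 m).
It also fails if it takes over 69 s, if anything falls off the work surface, if the arm or the gripper's body presses on something with over 40 N, if the wrist force passes 120 N, or if a joint passes its speed limit or range.

## Robot

A 6-joint arm with a two-finger parallel gripper is mounted at the origin on the work surface. World frame = base frame: x ahead of the robot, y to its left, z up, the work surface at z = 0. Lengths are in m, angles in rad, forces in N, time in s.
With the tool pointing down it reaches from about 0.35 to 0.975 m from the base axis. Payload 4.9 kg.
Tool frame: the origin (TCP) lies midway between the tips of the shut fingers; the grasp point (between the pads) lies 19 mm behind it; z points along the fingers, y is the line along which they close (so a half turn about z gives the same grasp; the last joint's range is limited). The gripper opens to 85 mm and grips with 20 to 120 N. Pads are 22 mm wide; open, the fingers measure 114 mm over their backs; the gripper's body (76 mm by 85 mm) begins 54 mm behind the grasp point. The pads swing forward as they close: fully open they stand 13 mm farther back than shut.
Start: joints at [-1.273, 0.053, 1.613, -0, 1.476, -0.119], TCP at [0.253, -0.571, 0.231] pointing down, gripper open.
Joint ranges: [-3.01, 3.01], [-1.01, 2.22], [0.06, 2.58], [-1.02, 4.17], [0.09, 2.62], [-3.14, 3.14]. Speed limits (rad/s): [2.57, 2.57, 3.14, 3.14, 3.14, 3.14].

## Interface

Orientations are given as a rotation vector (axis times angle).
In Python, from station import ctrl, optics, job gives the robot as it stands.
- The arm moves only by the shell command python3 -m jog 'ROWS' [OPENING] [FORCE]. ROWS is JSON, a list of rows, each a list of 2 entries, a list of its own where there are three numbers: the shift along the tool's x, y, z in m, then the turn, a rotation vector about the tool's x, y, z in rad. A call has 1 to 5 rows; each row is the pose to reach, as a shift and turn from the pose commanded when the call began, along the tool's axes at that moment; what a row does not reach only later rows make up. A row lasts 1/10 s, in which the tool goes at most 50 mm and 8.59 degrees, less where a joint would pass 70% of its speed; a pose out of reach is approached as far as the arm can. A call with a gripper value outside its range is refused whole. OPENING is the opening, from 0 (shut) to 1 (fully open), set as the call begins (- or left out, the last holds). The fingers move at their own pace and stop on an object; FORCE is the grip in N (left out, the last holds). Time passes only in rows, so rows that repeat a pose let the fingers close. It gives the time, the measured TCP pose, the force, the opening and the grip force at its end, in the units of the state.
- ctrl.get_obs(): the state, without advancing time (a new reading comes with each control period).
- optics.get_image(name): name is "scene" or "side" or "wrist"; returns a dict with "image" (384x512x3 uint8, blue, green, red), "fx", "fy", "cx", "cy" (pixels), "rvec" (rotation vector, rad) and "tvec" (3), from world to camera coordinates, as OpenCV has them; the wrist camera has in their place "mount" (4x4, takes a point from camera to tool coordinates, whose origin is the TCP and whose axes are the flange's). Camera axes: x right, y down, z forward; pixel columns grow to the right and rows downward; lengths in m; the calibration is good to about 2 mm. A picture is of the moment at which its call begins: read the wrist's pose just before it. There is no depth.
- job.finish_job(): hands the job in; it is judged then, once.
The state is a dict: "t": time; "q": joint angles; "dq": joint speeds; "effort": joint torques, N m; "tool_pos": TCP position; "tool_rot": TCP orientation; "contact_force": force on the tool from outside, world axes, zero at the start; "wrist_torque": the same for the moment, N m; "opening": finger opening in m; "grip_force": force on a finger pad.
Only numpy, scipy, OpenCV 4.12 (cv2) and the standard library are available. Lean on these libraries where they do the work, as an engineer would, in place of code of your own. Each camera call takes 0.05 s, during which the arm holds its last target. There are 200 camera calls.

## Working session

There is one attempt and no reset: what is moved stays moved. The work goes in short steps, Python scripts to look and compute and a shell command to move; the robot and the scene stay as the last step left them, time stands still between calls to the robot, and variables do not carry over. Pictures are saved under pics/ and viewed, at most 10 in all, crops included, and the job is handed in when it is done.

```bash
mkdir -p pics; ls
python3 - <<'E'
from station import ctrl, optics
import cv2,numpy as np,pickle
o=ctrl.get_obs();print(o)
d={}
for n in("scene","side"):
    c=optics.get_image(n);d[n]=c;cv2.imwrite(f"pics/{n}0.png",c["image"])
    print(n,c["fx"],c["cx"],c["rvec"],c["tvec"])
pickle.dump(d,open("cams.pkl","wb"))
E
```

```text
pics
{'t': 0.0, 'q': array([-1.27297856e+00,  5.33855770e-02,  1.61426947e+00, -3.26841485e-05,
        1.47600448e+00, -1.19013003e-01]), 'dq': array([ 0.00068179,  0.00145979, -0.00080282, -0.00026225, -0.00080504,
        0.00153849]), 'effort': array([-4.65578760e-04, -3.93676114e+01, -3.70180929e+01, -1.35997811e-04,
        6.89328153e-03, -3.55984191e-06]), 'tool_pos': array([ 0.25284321, -0.57090008,  0.23005987]), 'tool_rot': array([-3.07159638e+00, -6.49605879e-01,  3.40547943e-04]), 'contact_force': array([-0.74835872,  0.51358868, -1.09174208]), 'wrist_torque': array([ 0.0101988 ,  0.02715021, -0.00184406]), 'grip_force': 0.0, 'opening': 0.08536041832569065}
scene 436.47351080619904 252.26477548893644 [ 2.06084777  1.05744691 -0.51502573] [-0.3074514  -0.21215379  1.77562003]
side 367.54740346800844 255.75525650406027 [ 0.27647286 -2.65426055  1.44255582] [0.56314586 0.18958299 0.9418225 ]
```

View pics/scene0.png

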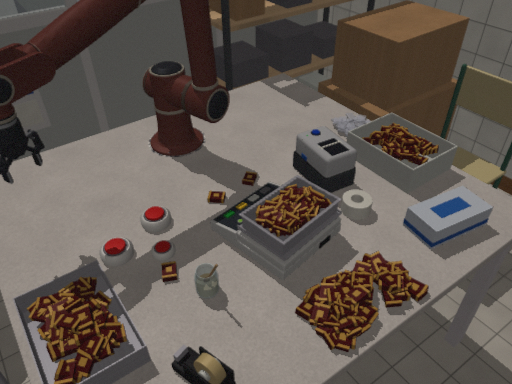

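View pics/side0.png

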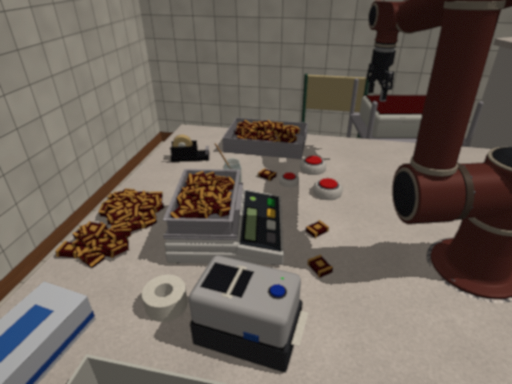

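The scene view shows three red buttons on white pucks, at about (155,216), (116,248) and (163,250), with the blue button at about (316,132). The green key is near (229,214), and the side view shows the same items. Next I'll measure sizes and positions.

```bash
cat > h.py <<'E'
import numpy as np,cv2
def ray(c,u):
    R=cv2.Rodrigues(np.array(c["rvec"]))[0];t=np.array(c["tvec"]).ravel()
    d=R.T@np.array([(u[0]-c["cx"])/c["fx"],(u[1]-c["cy"])/c["fy"],1]);return -R.T@t,d/np.linalg.norm(d)
def plane(c,u,z):
    o,d=ray(c,u);return o+d*(z-o[2])/d[2]
def proj(c,p): 
    K=np.array([[c["fx"],0,c["cx"]],[0,c["fy"],c["cy"]],[0,0,1]])
    return cv2.projectPoints(np.array([p],float),np.array(c["rvec"]),np.array(c["tvec"]),K,None)[0].ravel()
def tri(c1,u1,c2,u2):
    A=np.zeros((3,3));b=np.zeros(3)
    for c,u in((c1,u1),(c2,u2)):
        o,d=ray(c,u);M=np.eye(3)-np.outer(d,d);A+=M;b+=M@o
    return np.linalg.solve(A,b)
def blobs(im,lo,hi,amin=8):
    h=cv2.cvtColor(im,cv2.COLOR_BGR2HSV);m=cv2.inRange(h,lo,hi)
    n,l,s,ce=cv2.connectedComponentsWithStats(m)
    return [(ce[i],s[i],np.argwhere(l==i)[:,::-1]) for i in range(1,n) if s[i][4]>=amin]
E
python3 - <<'E'
import pickle,cv2,numpy as np
from h import *
d=pickle.load(open("cams.pkl","rb"))
np.set_printoptions(precision=4,suppress=True)
col={"red":((0,200,120),(6,255,255)),"blue":((108,150,60),(125,255,255)),"green":((45,120,60),(80,255,255)),"yellow":((20,110,100),(33,255,255))}
for n,c in d.items():
    for k,(lo,hi) in col.items():
        for ce,s,p in blobs(c["image"],lo,hi,12):
            z={"red":.03,"blue":.157}.get(k,.06)
            P=np.array([plane(c,q,z) for q in p])[:,:2]
            w=np.ptp(P,0)
            if np.hypot(*plane(c,ce,z)[:2])<1.1:
                if k=="yellow" and s[4]>150: continue
                print(n,k,ce,s,plane(c,ce,z)[:2],"ext",w)
S=d["scene"]["image"][175:285,85:295];cv2.imwrite("pics/c1.png",cv2.resize(S,None,fx=3.8,fy=3.8,interpolation=2))
E
```

```text
scene red [154.1846 212.3385] [146 207  17  12 130] [ 0.3778 -0.2748] ext [0.0507 0.0539]
scene red [115.5333 242.4533] [107 239  17  10  75] [ 0.4319 -0.426 ] ext [0.0487 0.0448]
scene blue [315.1724 131.7931] [312 130   8   5  29] [0.4678 0.3163] ext [0.0259 0.027 ]
scene blue [303.5    156.5833] [302 154   4   6  12] [0.5582 0.1861] ext [0.0271 0.011 ]
scene blue [443.4627 205.9104] [433 199  22  14  67] [0.97   0.3426] ext [0.0275 0.0851]
scene blue [460.9792 202.8333] [455 198  14  10  48] [0.9906 0.3927] ext [0.0378 0.0335]
scene blue [445.6552 211.3448] [442 206   7  12  29] [0.9874 0.3283] ext [0.022 0.049]
scene blue [454.7 209.7] [450 207  12   7  30] [0.9978 0.3539] ext [0.0163 0.0388]
scene blue [440.6268 232.9761] [404 220  83  27 209] [1.0313 0.2469] ext [0.1304 0.1965]
scene green [229.1622 213.6757] [224 210  11   8  37] [ 0.5534 -0.101 ] ext [0.0214 0.0324]
scene yellow [242.12 205.56] [238 203   9   6  25] [ 0.5458 -0.0476] ext [0.0141 0.0312]
side red [313.7077 159.6923] [307 157  14   6  65] [ 0.4506 -0.4491] ext [0.0488 0.0438]
side red [328.2527 182.989 ] [321 180  16   7  91] [ 0.3893 -0.2908] ext [0.0503 0.0424]
side blue [277.1377 290.558 ] [270 285  15  12 138] [0.465  0.3235] ext [0.0267 0.0268]
side blue [ 18.4186 322.4302] [  0 306  44  33  86] [0.8813 0.4816] ext [0.0301 0.0689]
side blue [ 21.8966 337.1293] [  0 310  51  51 116] [0.8546 0.5051] ext [0.0295 0.0982]
side blue [ 58.6118 350.8618] [ 27 314  66  70 304] [0.7799 0.5146] ext [0.0246 0.1291]
side blue [250.6667 335.1111] [244 333  14   6  27] [0.4917 0.4254] ext [0.0223 0.0058]
side green [269.3889 201.1389] [267 198   6   7  36] [ 0.5559 -0.1015] ext [0.0184 0.0324]
side yellow [180.8667 137.7333] [176 136  10   4  15] [ 0.9862 -0.4766] ext [0.0354 0.032 ]
side yellow [269.7381 212.2619] [267 209   7   7  42] [ 0.5448 -0.0464] ext [0.0219 0.0298]
```

View pics/c1.png

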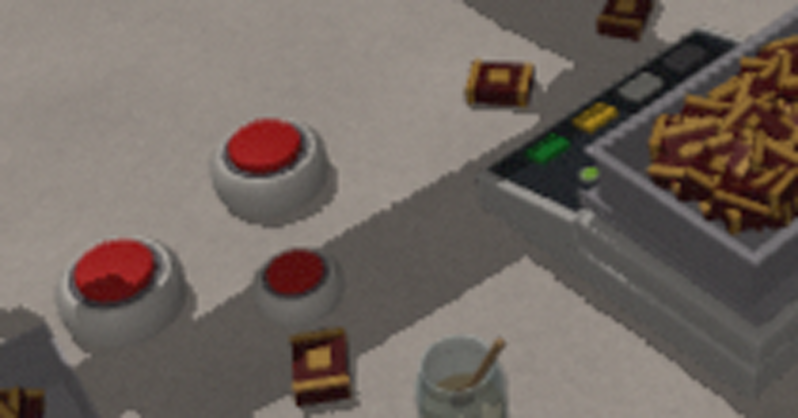

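Candidates for the call button in the scene view are large pucks at (154,213) and (116,246), and a small shaded puck at (163,247) next to carton_a. I'll measure button height and diameter for each by triangulating.

Run:
```python
import pickle,cv2,numpy as np
from h import *
d=pickle.load(open("cams.pkl","rb"));a,b=d["scene"],d["side"]
np.set_printoptions(precision=4,suppress=True)
def red(c,x0,y0,x1,y1):
    r=[q for q in blobs(c["image"],(0,150,45),(8,255,255),15) if x0<q[0][0]<x1 and y0<q[0][1]<y1]
    r=max(r,key=lambda q:len(q[2]));return r
for n,w1,w2 in(("near",(140,200,172,225),(315,172,345,195)),("far",(100,235,132,262),(300,150,325,172)),("small",(150,238,178,260),(278,170,302,188))):
    r1,r2=red(a,*w1),red(b,*w2)
    P=tri(a,r1[0],b,r2[0]);print(n,r1[0],r1[1],r2[0],r2[1],P,"reproj",proj(a,P)-r1[0],proj(b,P)-r2[0])
    for c,r in((a,r1),(b,r2)):
        for z in (P[2],.03):
            Q=np.array([plane(c,q,z)[:2] for q in r[2]]);
            area=abs(np.linalg.det(np.c_[plane(c,r[0]+[1,0],z)[:2]-plane(c,r[0],z)[:2],plane(c,r[0]+[0,1],z)[:2]-plane(c,r[0],z)[:2]]))*len(Q)
            print("   z",z,"ctr",Q.mean(0),"diam",2*np.sqrt(area/np.pi))
for n,u,v in(("green",(229.16,213.68),(269.39,201.14)),("yellow",(242.12,205.56),(269.74,212.26)),("blue",(315.17,131.79),(277.14,290.56))):
    P=tri(a,u,b,v);print(n,P,proj(a,P)-u,proj(b,P)-v)
```

```text
near [154.0663 213.1768] [145 207  19  14 181] [328.0305 183.1069] [320 179  17   9 131] [ 0.3897 -0.2792  0.0369] reproj [0.1398 0.1316] [ 0.1408 -0.1186]
   z 0.03693605005671409 ctr [ 0.3888 -0.2792] diam 0.05867225742936754
   z 0.03 ctr [ 0.3811 -0.2767] diam 0.059110842134967666
   z 0.03693605005671409 ctr [ 0.3902 -0.2785] diam 0.059168807767714236
   z 0.03 ctr [ 0.39   -0.2901] diam 0.059811753943920104
far [114.3889 245.6019] [105 239  20  15 216] [313.1616 159.6768] [306 156  15   8  99] [ 0.4515 -0.4349  0.0379] reproj [0.2089 0.1946] [ 0.1702 -0.1497]
   z 0.03790439244690798 ctr [ 0.4502 -0.435 ] diam 0.05678694367735971
   z 0.03 ctr [ 0.442  -0.4336] diam 0.05727120404291209
   z 0.03790439244690798 ctr [ 0.452  -0.4338] diam 0.06043309409932495
   z 0.03 ctr [ 0.4526 -0.4489] diam 0.06118259515665453
small [161.9062 246.4583] [155 241  14  11  96] [289.0556 175.537 ] [284 173  11   6  54] [ 0.5254 -0.3204  0.0267] reproj [0.0951 0.0784] [ 0.0824 -0.0634]
   z 0.026658387054541273 ctr [ 0.5249 -0.3205] diam 0.03807703291858877
   z 0.03 ctr [ 0.528  -0.3215] diam 0.03794140668835793
   z 0.026658387054541273 ctr [ 0.5256 -0.32  ] diam 0.04069488945224185
   z 0.03 ctr [ 0.525  -0.3143] diam 0.04048522319453185
green [ 0.5552 -0.1013  0.0608] [0.2233 0.1579] [ 0.2359 -0.1559]
yellow [ 0.545  -0.0472  0.0593] [-0.019 -0.013] [-0.0213  0.0137]
blue [0.4649 0.32   0.1538] [0.1764 0.0965] [ 0.3297 -0.1884]
```

The buttons on the two large pucks are 58 mm across and 37 mm high. The small one at (162,246) is about 41 mm across and 27–30 mm high, and it stands beside carton_a, so it fits the description (44 mm, 30 mm). I'll confirm it with a wrist crop before pressing. The green–yellow key spacing comes to 55 mm (54 given), which puts the scale's yaw at about 0.186. Blue is at 154 mm (157 given).

```bash
cat > to.py <<'E'
import sys,numpy as np
from scipy.spatial.transform import Rotation as R
from station import ctrl
# usage: to.py x y z yaw tilt back  (back = distance kept along the outward normal)
x,y,z,yaw,tilt,back=map(float,sys.argv[1:7])
xs=np.array([np.cos(yaw),np.sin(yaw),0]);k=np.array([0,0,1])
n=-np.sin(tilt)*xs+np.cos(tilt)*k; X=np.cos(tilt)*xs+np.sin(tilt)*k
Rt=np.c_[X,np.cross(-n,X),-n]
o=ctrl.get_obs();R0=R.from_rotvec(o["tool_rot"])
s=R0.inv().apply(np.array([x,y,z])+back*n-o["tool_pos"]);v=(R0.inv()*R.from_matrix(Rt)).as_rotvec()
print(round(o["t"],2),"shift",s.round(4),np.linalg.norm(s).round(3),"turn",v.round(3),"F",o["contact_force"].round(2))
E
python3 to.py .555 -.101 .061 .186 .213 .07
```

```text
0.1 shift [ 0.4521 -0.3106  0.1014] 0.558 turn [-0.026  0.212  0.23 ] F [-0.19  0.31  0.57]
```

```bash
python3 -m jog '[[[0.23,-0.155,0.0],[-0.026,0.212,0.23]],[[0.23,-0.155,0.0],[-0.026,0.212,0.23]],[[0.23,-0.155,0.0],[-0.026,0.212,0.23]],[[0.23,-0.155,0.0],[-0.026,0.212,0.23]],[[0.23,-0.155,0.0],[-0.026,0.212,0.23]]]' 0 20; python3 to.py .555 -.101 .061 .186 .213 .07
```

```text
t: 0.6
tool_pos: [0.3862, -0.358, 0.2307]
tool_rot: [-3.092, -0.286, -0.331]
contact_force: [1.0, -0.8, 0.8]
opening: 0.0121
grip_force: 0.0
0.6 shift [ 0.1724 -0.2218  0.1408] 0.314 turn [ 0.001 -0.    -0.001] F [ 0.99 -0.78  0.82]
```

```bash
python3 -m jog '[[[0.17,-0.22,0.09],[0,0,0]],[[0.17,-0.22,0.09],[0,0,0]],[[0.17,-0.22,0.09],[0,0,0]],[[0.17,-0.22,0.09],[0,0,0]],[[0.17,-0.22,0.09],[0,0,0]]]'; python3 -m jog '[[[0.06,-0.05,0.08],[0,0,0]],[[0.06,-0.05,0.08],[0,0,0]]]' >/dev/null 2>&1 & wait; python3 to.py .555 -.101 .061 .186 .213 .07
```

```text
t: 1.1
tool_pos: [0.5073, -0.1436, 0.1859]
tool_rot: [-3.092, -0.288, -0.331]
contact_force: [-0.1, 0.7, -0.4]
opening: 0.0001
grip_force: 0.0
1.3 shift [-0.0276  0.0112 -0.0075] 0.031 turn [ 0.003 -0.002  0.001] F [ 0.56 -0.74 -0.03]
```

```bash
python3 -m jog '[[[-0.0275,0.011,-0.0075],[0.003,-0.002,0]],[[-0.0275,0.011,-0.0075],[0.003,-0.002,0]],[[-0.0275,0.011,-0.0075],[0.003,-0.002,0]]]'; python3 to.py .555 -.101 .061 .186 .213 .07
python3 - <<'E'
from station import ctrl,optics
import cv2,numpy as np
from scipy.spatial.transform import Rotation as R
from h import blobs
o=ctrl.get_obs();c=optics.get_image("wrist");cv2.imwrite("pics/w1.png",c["image"]);print(np.array(c["mount"]).round(3))
Rt=R.from_rotvec(o["tool_rot"]).as_matrix();M=np.array(c["mount"])
n=np.array([-np.sin(.213)*np.cos(.186),-np.sin(.213)*np.sin(.186),np.cos(.213)])
p0=np.array([.555,-.101,.061])
for k,lo,hi in(("g",(45,120,40),(80,255,255)),("y",(20,110,90),(33,255,255))):
    for ce,s,p in blobs(c["image"],lo,hi,150):
        d=Rt@M[:3,:3]@[(ce[0]-c["cx"])/c["fx"],(ce[1]-c["cy"])/c["fy"],1];og=o["tool_pos"]+Rt@M[:3,3]
        print(k,ce,s,(og+d*((p0-og)@n)/(d@n)).round(4))
E
```

```text
t: 1.6
tool_pos: [0.5392, -0.1054, 0.1293]
tool_rot: [-3.09, -0.288, -0.327]
contact_force: [-0.2, 0.7, -0.4]
opening: 0.0001
grip_force: 0.0
1.6 shift [ 0.0015 -0.0014  0.0002] 0.002 turn [-0.002  0.002 -0.001] F [-0.19  0.74 -0.42]
[[-0.    -0.95  -0.313  0.079]
 [ 1.    -0.     0.     0.   ]
 [-0.    -0.313  0.95  -0.142]
 [ 0.     0.     0.     1.   ]]
g [258.11956522 140.05434783] [251 132  16  16 184] [ 0.6026 -0.0961  0.0713]
g [253.45445241 205.61310133] [235 193  38  26 977] [ 0.5511 -0.1021  0.0601]
y [188.33617424 205.52556818] [ 168  192   41   28 1056] [ 0.5414 -0.05    0.0601]
```

View pics/w1.png

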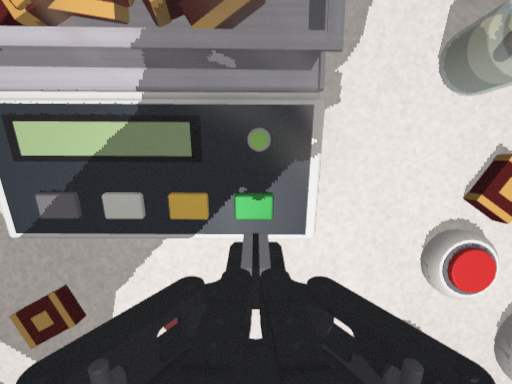

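The wrist view shows the green key at (254,206), the rightmost of the four, with the fingers square to it. The small red button is at (470,270). Now the approach.

```bash
python3 to.py .553 -.102 .0605 .186 .213 .008; python3 -m jog '[[[0.0,-0.002,0.04],[0,0,0]],[[0.0,-0.002,0.06],[0,0,0]],[[0.0,-0.002,0.06],[0,0,0]],[[0.0,-0.002,0.06],[0,0,0]]]'; python3 to.py .553 -.102 .0605 .186 .213 0
```

```text
1.65 shift [-0.0013 -0.0012  0.0632] 0.063 turn [-0.001  0.    -0.001] F [-0.35  0.65 -0.07]
t: 2.05
tool_pos: [0.5518, -0.1016, 0.0723]
tool_rot: [-3.091, -0.288, -0.33]
contact_force: [-0.1, 0.5, 0.6]
opening: 0.0001
grip_force: 0.0
2.05 shift [-0.0014  0.0006  0.0117] 0.012 turn [-0.     0.    -0.001] F [-0.11  0.47  0.63]
```

```bash
python3 -m jog '[[[0,0,0.004],[0,0,0]],[[0,0,0.008],[0,0,0]],[[0,0,0.008],[0,0,0]]]'; for i in 1 2 3 4; do :; done; python3 -m jog '[[[0,0,0.0015],[0,0,0]],[[0,0,0.0015],[0,0,0]]]'; python3 -m jog '[[[0,0,0.0015],[0,0,0]],[[0,0,0.0015],[0,0,0]]]'
```

```text
t: 2.35
tool_pos: [0.553, -0.1008, 0.0634]
tool_rot: [-3.09, -0.288, -0.328]
contact_force: [-0.7, -0.1, -0.3]
opening: 0.0001
grip_force: 0.0
t: 2.55
tool_pos: [0.5531, -0.1005, 0.0615]
tool_rot: [-3.09, -0.289, -0.327]
contact_force: [0.2, -0.1, -0.2]
opening: 0.0002
grip_force: 0.0
t: 2.75
tool_pos: [0.5536, -0.1006, 0.0601]
tool_rot: [-3.09, -0.289, -0.328]
contact_force: [-0.8, -0.2, 1.6]
opening: 0.0001
grip_force: 0.6
```

```bash
python3 -m jog '[[[0,0,0.0015],[0,0,0]],[[0,0,0.0015],[0,0,0]]]'; python3 -m jog '[[[0,0,0.001],[0,0,0]],[[0,0,0.001],[0,0,0]]]'; python3 -m jog '[[[0,0,0.001],[0,0,0]],[[0,0,0.001],[0,0,0]]]'
```

```text
t: 2.95
tool_pos: [0.554, -0.1005, 0.0587]
tool_rot: [-3.09, -0.289, -0.328]
contact_force: [-0.5, 0.1, 2.0]
opening: -0.0
grip_force: 1.0
t: 3.15
tool_pos: [0.5542, -0.1005, 0.0578]
tool_rot: [-3.09, -0.289, -0.328]
contact_force: [-0.6, 0.7, 2.1]
opening: -0.0002
grip_force: 1.3
t: 3.35
tool_pos: [0.5544, -0.1005, 0.0568]
tool_rot: [-3.09, -0.289, -0.328]
contact_force: [-0.2, -0.4, 2.9]
opening: -0.0002
grip_force: 1.6
```

```bash
python3 -m jog '[[[0,0,0.0008],[0,0,0]],[[0,0,0.0008],[0,0,0]]]'; python3 -m jog '[[[0,0,0.0005],[0,0,0]],[[0,0,0.0005],[0,0,0]]]'
```

```text
t: 3.55
tool_pos: [0.5545, -0.1004, 0.056]
tool_rot: [-3.09, -0.289, -0.328]
contact_force: [-1.2, 0.6, 4.2]
opening: 0.0
grip_force: 1.9
t: 3.75
tool_pos: [0.5546, -0.1004, 0.0557]
tool_rot: [-3.09, -0.289, -0.328]
contact_force: [-1.9, -0.4, 4.8]
opening: 0.0004
grip_force: 2.7
```

The key is fully down at its stop with about 5 N. Next I back off and head for the printer.

```bash
python3 -m jog '[[[0,0,-0.02],[0,0,0]],[[0,0,-0.07],[0,0,0]],[[0,0,-0.12],[0,0,0]],[[0,0,-0.16],[0,0,0]],[[0,0,-0.16],[0,0,0]]]'; python3 to.py .465 .320 .156 .186 0 .06
```

```text
t: 4.25
tool_pos: [0.5241, -0.1081, 0.2192]
tool_rot: [-3.094, -0.289, -0.344]
contact_force: [0.9, 0.9, 0.8]
opening: 0.0002
grip_force: 0.0
4.25 shift [ 0.0204 -0.4317  0.0056] 0.432 turn [ 0.005 -0.221  0.001] F [0.91 0.9  0.82]
```

```bash
python3 -m jog '[[[0.02,-0.23,0.005],[0.005,-0.22,0]],[[0.02,-0.23,0.005],[0.005,-0.22,0]],[[0.02,-0.23,0.005],[0.005,-0.22,0]],[[0.02,-0.23,0.005],[0.005,-0.22,0]],[[0.02,-0.23,0.005],[0.005,-0.22,0]]]'; python3 to.py .465 .320 .156 .186 0 .06
```

```text
t: 4.75
tool_pos: [0.4977, 0.1259, 0.2095]
tool_rot: [-3.121, -0.296, 0.019]
contact_force: [1.2, 0.1, -0.2]
opening: 0.0001
grip_force: 0.0
4.75 shift [ 0.0043 -0.1968 -0.0051] 0.197 turn [-0.007  0.012  0.003] F [ 1.24  0.08 -0.18]
```

```bash
python3 -m jog '[[[0.004,-0.197,-0.005],[-0.005,0.01,0]],[[0.004,-0.197,-0.005],[-0.005,0.01,0]],[[0.004,-0.197,-0.005],[-0.005,0.01,0]],[[0.004,-0.197,-0.005],[-0.005,0.01,0]],[[0.004,-0.197,-0.005],[-0.005,0.01,0]]]'; python3 -m jog '[[[0,0,0],[0,0,0]],[[0,0,0],[0,0,0]]]'
cat > w.py <<'E'
import sys,cv2,numpy as np
from station import ctrl,optics
from scipy.spatial.transform import Rotation as R
from h import blobs
z=float(sys.argv[1]);lo=eval(sys.argv[2]);hi=eval(sys.argv[3]);f=sys.argv[4]
o=ctrl.get_obs();c=optics.get_image("wrist");cv2.imwrite(f,c["image"])
Rt=R.from_rotvec(o["tool_rot"]).as_matrix();M=np.array(c["mount"]);og=o["tool_pos"]+Rt@M[:3,3]
for ce,s,p in blobs(c["image"],lo,hi,150):
    P=lambda u:og+(d:=Rt@M[:3,:3]@[(u[0]-c["cx"])/c["fx"],(u[1]-c["cy"])/c["fy"],1])*(z-og[2])/d[2]
    print(ce.round(1),s,P(ce).round(4),"width",np.linalg.norm(P((s[0],ce[1]))-P((s[0]+s[2],ce[1]))).round(4))
E
python3 w.py .157 '(105,130,40)' '(128,255,255)' pics/w2.png;python3 to.py .465 .320 .156 .186 0 .06
```

```text
t: 5.25
tool_pos: [0.4643, 0.3217, 0.216]
tool_rot: [-3.125, -0.303, 0.003]
contact_force: [-0.6, -0.2, -0.3]
opening: -0.0003
grip_force: 0.0
t: 5.45
tool_pos: [0.4662, 0.3165, 0.2164]
tool_rot: [-3.128, -0.292, 0.001]
contact_force: [0.3, 0.1, 0.1]
opening: 0.0001
grip_force: 0.0
[250.7 208. ] [234 191  34  35 939] [0.4656 0.3194 0.157 ] width 0.0263
5.5 shift [-0.0008 -0.004   0.0007] 0.004 turn [-0.001  0.    -0.   ] F [-0.08  0.59 -1.07]
```

View pics/w2.png

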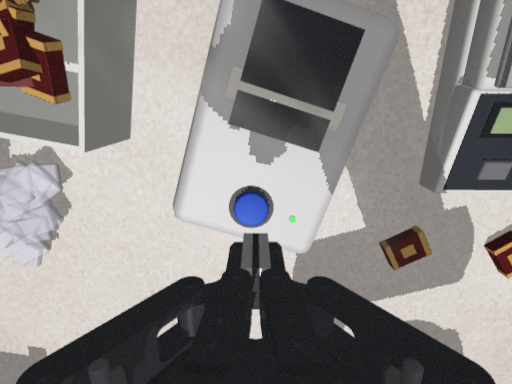

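The wrist view shows the blue button at (251,208), 26 mm wide, and it agrees with the two-view fix. Descending.

```bash
python3 -m jog '[[[-0.001,-0.0035,0.03],[0,0,0]],[[-0.001,-0.0035,0.054],[0,0,0]],[[-0.001,-0.0035,0.054],[0,0,0]],[[-0.001,-0.0035,0.054],[0,0,0]]]'; python3 to.py .4655 .3195 .157 .186 0 0;  python3 -m jog '[[[0,0,0.003],[0,0,0]],[[0,0,0.004],[0,0,0]],[[0,0,0.004],[0,0,0]]]'
```

```text
t: 5.9
tool_pos: [0.4651, 0.3196, 0.1636]
tool_rot: [-3.127, -0.29, -0.0]
contact_force: [0.4, -0.6, 1.4]
opening: -0.0002
grip_force: 0.0
5.9 shift [0.0003 0.0002 0.0066] 0.007 turn [-0.001 -0.    -0.001] F [ 0.4  -0.59  1.41]
t: 6.2
tool_pos: [0.4654, 0.3208, 0.1606]
tool_rot: [-3.126, -0.293, -0.004]
contact_force: [-0.1, 0.6, -0.5]
opening: -0.0002
grip_force: 0.0
```

```bash
python3 -m jog '[[[0,0,0.001],[0,0,0]],[[0,0,0.0015],[0,0,0]]]'; python3 -m jog '[[[0,0,0.0010],[0,0,0]],[[0,0,0.0015],[0,0,0]]]'
```

```text
t: 6.4
tool_pos: [0.465, 0.3208, 0.1584]
tool_rot: [-3.126, -0.293, -0.002]
contact_force: [0.1, 0.3, 0.1]
opening: -0.0
grip_force: 0.0
t: 6.6
tool_pos: [0.4649, 0.3208, 0.1567]
tool_rot: [-3.126, -0.293, -0.002]
contact_force: [0.9, -0.2, 0.7]
opening: 0.0
grip_force: 0.5
```

```bash
python3 -m jog '[[[0,0,0.001],[0,0,0]],[[0,0,0.0015],[0,0,0]]]'; python3 -m jog '[[[0,0,0.0010],[0,0,0]],[[0,0,0.0015],[0,0,0]]]'; python3 -m jog '[[[0,0,0.001],[0,0,0]],[[0,0,0.001],[0,0,0]]]'
```

```text
t: 6.8
tool_pos: [0.4649, 0.3208, 0.1553]
tool_rot: [-3.126, -0.293, -0.002]
contact_force: [-1.0, 0.7, 1.7]
opening: 0.0002
grip_force: 1.0
t: 7.0
tool_pos: [0.465, 0.3208, 0.1539]
tool_rot: [-3.126, -0.293, -0.002]
contact_force: [-1.6, -0.5, 2.8]
opening: -0.0
grip_force: 1.4
t: 7.2
tool_pos: [0.465, 0.3208, 0.1529]
tool_rot: [-3.126, -0.293, -0.002]
contact_force: [-1.5, 0.5, 3.7]
opening: 0.0001
grip_force: 1.7
```

```bash
python3 -m jog '[[[0,0,0.0007],[0,0,0]],[[0,0,0.0007],[0,0,0]]]'; python3 -m jog '[[[0,0,-0.02],[0,0,0]],[[0,0,-0.06],[0,0,0]],[[0,0,-0.07],[0,0,0]],[[0,0,-0.07],[0,0,0]]]'; python3 to.py .525 -.320 .03 .186 0 .19
```

```text
t: 7.4
tool_pos: [0.465, 0.3208, 0.1521]
tool_rot: [-3.126, -0.293, -0.002]
contact_force: [-1.5, -0.0, 4.2]
opening: 0.0002
grip_force: 1.9
t: 7.8
tool_pos: [0.4661, 0.3211, 0.2242]
tool_rot: [-3.125, -0.293, -0.009]
contact_force: [0.1, -0.4, -1.0]
opening: -0.0001
grip_force: 0.0
7.8 shift [-0.0613  0.6409  0.0021] 0.644 turn [-0.003 -0.006  0.001] F [ 0.13 -0.36 -0.98]
```

```bash
python3 -m jog '[[[-0.04,0.24,0],[0,0,0]],[[-0.04,0.24,0],[0,0,0]],[[-0.04,0.24,0],[0,0,0]],[[-0.04,0.24,0],[0,0,0]],[[-0.04,0.24,0],[0,0,0]]]' && python3 -m jog '[[[-0.01,0.24,0],[0,0,0]],[[-0.01,0.24,0],[0,0,0]],[[-0.01,0.24,0],[0,0,0]],[[-0.01,0.24,0],[0,0,0]],[[-0.01,0.24,0],[0,0,0]]]' ; python3 to.py .525 -.320 .03 .186 0 .1
```

```text
t: 8.3
tool_pos: [0.4689, 0.0752, 0.219]
tool_rot: [-3.126, -0.293, 0.003]
contact_force: [1.2, -0.4, -0.1]
opening: -0.0
grip_force: 0.0
t: 8.8
tool_pos: [0.5039, -0.1627, 0.2186]
tool_rot: [-3.125, -0.29, 0.003]
contact_force: [0.9, 0.2, 0.1]
opening: -0.0001
grip_force: 0.0
8.8 shift [-0.0081  0.1588  0.0882] 0.182 turn [-0.003  0.001 -0.001] F [0.91 0.2  0.06]
```

```bash
python3 -m jog '[[[-0.008,0.159,0.05],[0,0,0]],[[-0.008,0.159,0.05],[0,0,0]],[[-0.008,0.159,0.05],[0,0,0]],[[-0.008,0.159,0.05],[0,0,0]],[[-0.008,0.159,0.05],[0,0,0]]]'; python3 w.py .03 '(0,150,45)' '(8,255,255)' pics/w3.png; python3 to.py .525 -.320 .03 .186 0 .1
python3 - <<'E'
import pickle,cv2
from h import *
d=pickle.load(open("cams.pkl","rb"))
print("jar base",plane(d["scene"],(207,292),0),"rim",plane(d["scene"],(206,271),.08),"brush tip",plane(d["scene"],(216,264),.15))
im=cv2.imread("pics/w3.png");cv2.imwrite("pics/w3b.png",cv2.resize(im[90:330,100:420],None,fx=2.3,fy=2.3,interpolation=2))
E
```

```text
t: 9.3
tool_pos: [0.5251, -0.3188, 0.1672]
tool_rot: [-3.123, -0.288, 0.005]
contact_force: [-0.2, 0.9, 0.6]
opening: 0.0002
grip_force: 0.0
[256.4 180.7] [ 237  161   40   40 1201] [ 0.5246 -0.3199  0.03  ] width 0.0415
[ 14.3 228.6] [  0 215  30  34 241] [ 0.4209 -0.0667  0.03  ] width 0.0334
[ 33.6 238.1] [ 24 224  21  26 150] [ 0.4129 -0.0871  0.03  ] width 0.0236
[345.8 262.6] [ 318  239   55   49 1843] [ 0.4475 -0.4387  0.03  ] width 0.063
[200.9 272.9] [177 264  45  20 504] [ 0.4026 -0.2769  0.03  ] width 0.0526
9.35 shift [-0.0011  0.0025  0.0385] 0.039 turn [-0.005  0.001 -0.   ] F [-0.27  1.3   0.59]
jar base [ 7.26456335e-01 -2.88563976e-01 -1.11022302e-16] rim [ 0.72341532 -0.28233527  0.08      ] brush tip [ 0.77322878 -0.27679093  0.15      ]
```

View pics/w3.png

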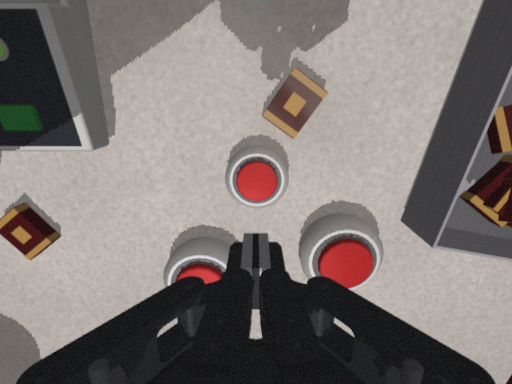

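View pics/w3b.png

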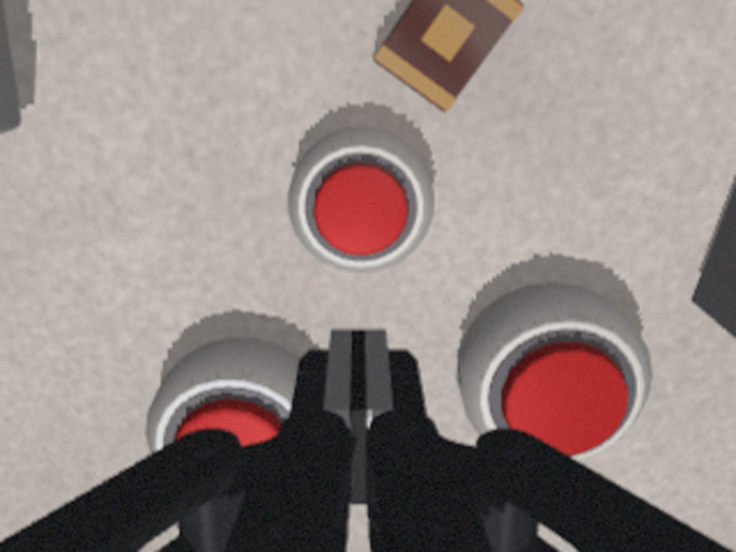

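In the wrist view the puck at (256,181) has a 41 mm button and a body about 67 mm wide, next to carton_a, so it is the one meant (44/70 mm). The pucks at (340,255) and (200,262) have buttons near 60 mm and are look-alikes. The jar is 20 cm away, so the way down is clear.

```bash
python3 -m jog '[[[-0.001,0.0015,0.05],[0,0,0]],[[-0.001,0.0015,0.1],[0,0,0]],[[-0.001,0.0015,0.125],[0,0,0]],[[-0.001,0.0015,0.125],[0,0,0]],[[-0.001,0.0015,0.125],[0,0,0]]]';python3 -m jog '[[[0,0,0],[0,0,0]]]'; python3 to.py .525 -.320 .03 .186 0 0
```

```text
t: 9.85
tool_pos: [0.5266, -0.3182, 0.0468]
tool_rot: [-3.126, -0.296, -0.002]
contact_force: [0.1, -0.5, 0.8]
opening: 0.0003
grip_force: 0.0
t: 9.95
tool_pos: [0.5279, -0.3199, 0.0491]
tool_rot: [3.126, 0.295, 0.007]
contact_force: [0.3, 0.1, 1.5]
opening: 0.0001
grip_force: 0.0
9.95 shift [-0.003  -0.0005  0.0191] 0.019 turn [ 0.002 -0.004  0.002] F [0.31 0.15 1.5 ]
```

```bash
python3 -m jog '[[[-0.003,0,0.005],[0,0,0]],[[-0.003,0,0.01],[0,0,0]],[[-0.003,0,0.013],[0,0,0]],[[-0.003,0,0.013],[0,0,0]],[[-0.003,0,0.013],[0,0,0]]]'; python3 to.py .525 -.320 .03 .186 0 0
```

```text
t: 10.45
tool_pos: [0.523, -0.3199, 0.0327]
tool_rot: [-3.126, -0.293, -0.001]
contact_force: [-0.0, -0.2, 0.0]
opening: 0.0002
grip_force: 0.0
10.45 shift [0.0019 0.0004 0.0027] 0.003 turn [-0.002 -0.001  0.001] F [-0.02 -0.18  0.04]
```

```bash
python3 -m jog '[[[0.001,0,0.001],[0,0,0]],[[0.001,0,0.001],[0,0,0]]]'; python3 -m jog '[[[0,0,0.0010],[0,0,0]],[[0,0,0.0015],[0,0,0]]]'; python3 -m jog '[[[0,0,0.001],[0,0,0]],[[0,0,0.001],[0,0,0]]]';python3 -m jog '[[[0,0,0.001],[0,0,0]],[[0,0,0.001],[0,0,0]]]'
```

```text
t: 10.65
tool_pos: [0.5243, -0.3198, 0.0319]
tool_rot: [-3.126, -0.293, -0.002]
contact_force: [0.9, -0.3, -0.1]
opening: -0.0002
grip_force: 0.0
t: 10.85
tool_pos: [0.5242, -0.3197, 0.0304]
tool_rot: [-3.126, -0.293, -0.002]
contact_force: [1.1, 0.3, 0.6]
opening: -0.0003
grip_force: 0.0
t: 11.05
tool_pos: [0.5242, -0.3198, 0.0295]
tool_rot: [-3.126, -0.293, -0.002]
contact_force: [0.2, 0.8, 1.6]
opening: 0.0004
grip_force: 0.6
t: 11.25
tool_pos: [0.5242, -0.3198, 0.0286]
tool_rot: [-3.126, -0.293, -0.002]
contact_force: [-0.4, 0.0, 2.0]
opening: 0.0002
grip_force: 0.9
```

```bash
python3 -m jog '[[[0,0,0.001],[0,0,0]],[[0,0,0.001],[0,0,0]]]'; python3 -m jog '[[[0,0,0.0010],[0,0,0]],[[0,0,0.001],[0,0,0]]]'; python3 -m jog '[[[0,0,0.0008],[0,0,0]],[[0,0,0.0008],[0,0,0]]]';python3 -m jog '[[[0,0,0.0005],[0,0,0]],[[0,0,0.0005],[0,0,0]]]'
```

```text
t: 11.45
tool_pos: [0.5242, -0.3198, 0.0275]
tool_rot: [-3.126, -0.293, -0.002]
contact_force: [-0.7, 1.4, 2.2]
opening: 0.0004
grip_force: 1.2
t: 11.65
tool_pos: [0.5242, -0.3199, 0.0266]
tool_rot: [-3.127, -0.293, -0.002]
contact_force: [-0.9, 0.5, 3.2]
opening: -0.0002
grip_force: 1.5
t: 11.85
tool_pos: [0.5242, -0.3198, 0.0257]
tool_rot: [-3.126, -0.293, -0.002]
contact_force: [-0.2, 0.5, 3.4]
opening: -0.0003
grip_force: 1.7
t: 12.05
tool_pos: [0.5243, -0.3198, 0.0253]
tool_rot: [-3.127, -0.293, -0.002]
contact_force: [-0.6, 0.8, 2.6]
opening: -0.0002
grip_force: 1.9
```

The call button is down about 4.7 mm with around 3.5 N. Lifting off and checking.

```bash
python3 -m jog '[[[0,0,-0.01],[0,0,0]],[[0,0,-0.05],[0,0,0]],[[0,0,-0.1],[0,0,0]],[[0,0,-0.142],[0,0,0]],[[0,0,-0.142],[0,0,0]]]'; python3 -m jog '[[[0,0,0],[0,0,0]],[[0,0,0],[0,0,0]],[[0,0,0],[0,0,0]],[[0,0,0],[0,0,0]],[[0,0,0],[0,0,0]]]'; python3 w.py .03 '(0,150,45)' '(8,255,255)' pics/w4.png | head -1
python3 - <<'E'
from station import job
print(job.finish_job())
E
```

```text
t: 12.55
tool_pos: [0.5274, -0.3227, 0.1761]
tool_rot: [3.12, 0.292, 0.018]
contact_force: [0.4, -0.2, 1.1]
opening: 0.0
grip_force: 0.0
t: 13.05
tool_pos: [0.5235, -0.3196, 0.1658]
tool_rot: [-3.125, -0.293, 0.001]
contact_force: [-0.2, -0.0, -0.5]
opening: -0.0002
grip_force: 0.0
[255.7 179.8] [ 236  161   41   39 1220] [ 0.5246 -0.3201  0.03  ] width 0.0423
the job is handed in; nothing more can be done
None
```

I pressed the green key, the blue print button and the red call button in that order, each with about 5 N or less. The job was handed in at about 13 s; the call unit measured within 1 mm of its earlier position, and no verdict came back.

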